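# Hand the bench air over to the engraver

## Task

Hand the jewellery bench's compressed air over from the blow gun to the engraver: turn the red-handled valve fully shut, then turn the blue-handled valve fully open, and only then switch the compressor on by pushing the toggle of the isolator box over, away from the robot. Leave the green-handled valve open, do not knock the header pipe above the valves, and leave the other things on the bench where they lie.

Things in the scene. Friction and masses are not known exactly. Their poses are not given: they have to be found in the camera images.
- board: White board 420 mm wide (y), fixed, facing the robot. Frame upright: z up, y left along the board, x to its back; origin on the table under the middle valve. Its face slopes up and away from the robot at 30 degrees to the table, so its normal leans 30 degrees from vertical towards -x. Three alike ball valves at y = -140, 0, 140 mm, in any order; their pipes run up the slope.
- header: Fixed bare aluminium pipe 20 mm thick, 500 mm long, along the board's y; origin and axes as the board's. Its axis is 19 mm behind (+x) and 165 mm above the stem points: a vertical gripper cannot reach a sideways lever, a tool leaned 20 to 50 degrees, body towards the robot, passes in front. Posts at y = -235 and 235 mm, drop pipes 105 mm behind the stems and a gauge on top belong to it.
- red_stem (a point): Red-handled valve (blow gun), open or partly open at the start, must be shut. This point lies on the stem's axis at the mid-height of the lever, 55 mm out from the sloping face; the axis is the face normal. Nothing of the valve stands more than 7 mm above the lever's plane. Axes as the board's (upright).
- red_grip (a point): Centre of the red plastic grip on the lever, 67.5 mm from the stem's axis: 55 mm long (along the lever), 16 mm wide, 14 mm thick, free at both sides; 48 mm of air between it and the face, but only 4 mm over the valve's own pipe and couplings (up to 34 mm wide) when it lies along them. y points out along the lever, z along the stem's axis out of the face.
- red_lever (a joint): Angle of the lever about the face normal, rad: 0 = shut, against its stop, lever square to the pipe and pointing along the board's +y; 1.571 = open, against its stop, lever along the pipe and pointing down the slope towards the robot. Grows anticlockwise seen from above. Stiff: takes about 3 to 4 N at the grip and stays where it is left.
- blue_stem (a point): Blue-handled valve (engraver), shut or nearly so at the start, must be opened. This point lies on the stem's axis at the mid-height of the lever, 55 mm out from the sloping face; the axis is the face normal. Nothing of the valve stands more than 7 mm above the lever's plane. Axes as the board's (upright).
- blue_grip (a point): Centre of the blue plastic grip on the lever, 67.5 mm from the stem's axis: 55 mm long (along the lever), 16 mm wide, 14 mm thick, free at both sides; 48 mm of air between it and the face, but only 4 mm over the valve's own pipe and couplings (up to 34 mm wide) when it lies along them. y points out along the lever, z along the stem's axis out of the face.
- blue_lever (a joint): Angle of the lever about the face normal, rad: 0 = shut, against its stop, lever square to the pipe and pointing along the board's +y; 1.571 = open, against its stop, lever along the pipe and pointing down the slope towards the robot. Grows anticlockwise seen from above. Stiff: takes about 3 to 4 N at the grip and stays where it is left.
- green_stem (a point): Green-handled valve (another bench), open: leave it. This point lies on the stem's axis at the mid-height of the lever, 55 mm out from the sloping face; the axis is the face normal. Nothing of the valve stands more than 7 mm above the lever's plane. Axes as the board's (upright).
- green_grip (a point): Centre of the green plastic grip on the lever, 67.5 mm from the stem's axis: 55 mm long (along the lever), 16 mm wide, 14 mm thick, free at both sides; 48 mm of air between it and the face, but only 4 mm over the valve's own pipe and couplings (up to 34 mm wide) when it lies along them. y points out along the lever, z along the stem's axis out of the face.
- green_lever (a joint): Angle of the lever about the face normal, rad: 0 = shut, against its stop, lever square to the pipe and pointing along the board's +y; 1.571 = open, against its stop, lever along the pipe and pointing down the slope towards the robot. Grows anticlockwise seen from above. Stiff: takes about 3 to 4 N at the grip and stays where it is left.
- isolator: Compressor isolator: grey box 120 x 120 x 55 mm with a yellow plate (top 61 mm high), fixed on the table; origin under its centre, z up, x is the direction in which the toggle is pushed to ON (away from the robot).
- switch_pivot (a point): Pivot of the toggle, 70 mm above the table at the middle of the isolator; the pivot axis is the isolator's y.
- switch_knob (a point): Centre of the black ball (28 mm in diameter) on the end of the steel toggle (12 mm thick), 70 mm from the pivot: about 131 mm above the table when OFF or ON, 140 mm when upright.
- switch (a joint): Toggle angle, rad: 0 = OFF (leans 0.5 rad to the isolator's -x), 1.0 = ON (leans 0.5 rad to its +x). Over-centre: past upright (0.5) it falls on by itself to its stop; under 2 N to push.
- flux_jar: Bystander, loose: jar, 60 mm across, 70 mm tall; origin at the middle of its underside. Leave it.
- steel_pot: Bystander, loose: open steel pot, 80 mm across, 85 mm tall; origin at the middle of its underside. Leave it.
- pliers: Bystander, loose: red-handled pliers lying flat, 145 mm long; origin at the middle of its underside. Leave it.
- nippers: Bystander, loose: blue-handled nippers lying flat, 145 mm long; origin at the middle of its underside. Leave it.
- bench_block: Bystander, loose: flat steel block 70 x 70 x 25 mm; origin at the middle of its underside. Leave it.
- peg_offcut: Bystander, loose: wooden offcut 110 x 50 x 18 mm; origin at the middle of its underside. Leave it.
- pumice_tin: Bystander, loose: jar with a white cap, 70 mm across, 60 mm tall; origin at the middle of its underside. Leave it.
Not all that is in view belongs to the job. Leave any purple look-alike of the isolator alone.

How it is judged:
By the outcome, as a careful person would: the job done as asked, in the order asked, and still so for the second after the job is handed in, with the robot touching nothing.
It also fails if it takes over 69 s, if anything falls off the work surface, if the arm or the gripper's body presses on something with over 40 N, if the wrist force passes 120 N, or if a joint passes its speed limit or range.

## Robot

A 6-joint arm with a two-finger parallel gripper is mounted at the origin on the work surface. World frame = base frame: x ahead of the robot, y to its left, z up, the work surface at z = 0. Lengths are in mm, angles in rad, forces in N, time in s.
With the tool pointing down it reaches from about 400 to 925 mm from the base axis. Payload 12.5 kg.
Tool frame: the origin (TCP) lies on the front face of the gripper's body, between the roots of the fingers; the fingertips stand 78 mm ahead of it and the grasp point (between the pads) lies 59 mm ahead of it (env.nose_length is the distance from the TCP to the fingertips, in mm); z points along the fingers, y is the line along which they close (so a half turn about z gives the same grasp; the last joint's range is limited). The gripper opens to 95 mm and grips with 3 to 60 N. Pads are 20 mm wide; open, the fingers measure 119 mm over their backs; the gripper's body (75 mm by 180 mm) begins 59 mm behind the grasp point.
Start: joints at [1.021, 0.491, 1.559, -0, 1.092, -0.106], TCP at [268.342, 564.474, 292.261] pointing down, gripper open.
Joint ranges: [-3.1, 3.1], [-0.84, 2.19], [0.05, 2.79], [-1.13, 4.28], [0.06, 2.93], [-2.69, 2.69]. Speed limits (rad/s): [2.22, 2.22, 2.79, 3.14, 3.14, 3.14].

## Interface

Orientations are given as [roll, pitch, yaw] about the fixed x, y, z axes, in that order (R = Rz(yaw) Ry(pitch) Rx(roll)).
In Python, from cell import env gives the robot as it stands.
- The arm moves only by the tool jog_arm, never from a script. Its argument "motion" is a list of rows, each a list of 7 numbers: the turn, a rotation vector about the tool's x, y, z in degrees, then the shift along the tool's x, y, z in mm, then the finger opening in mm, from 0 to 95.1. In form: [[wx, wy, wz, x, y, z, hand], ...]. A call has 1 to 10 rows; each row shifts and turns the commanded pose from where the row before left it, along the tool's axes as they then stand; what a row does not reach is not made up. A row lasts 1/8 s, in which the tool goes at most 62.5 mm and 10.7 degrees, less where a joint would pass 70% of its speed; a pose out of reach is approached as far as the arm can. A call is refused whole if a number of a shift passes 62.5 or a number of a turn 10.7, either way. A call with a gripper value outside its range is refused whole. The fingers move at their own pace and stop on an object; the grip force is fixed at half the most. Time passes only in rows, so rows that do not move let the fingers close. It gives the time, the measured TCP pose, the force, the opening and the grip force at its end, in the units of the state.
- env.state(): the state, without advancing time (a new reading comes with each control period).
- env.read_camera(name): name is "side" or "top"; returns a dict with "color" (480x640x3 uint8, red, green, blue), "z_map" (480x640 float32, mm along the optical axis (not along the pixel's ray), 0 where there is no reading), "camera_matrix" (3x3 intrinsics, pixels), "k1" (the pictures are not rectified: a ray, as slopes to the right and down, at radius r is drawn at 1 + k1 r^2 times it, then the intrinsics apply), "world_to_cam" (4x4, takes a point from world to camera coordinates). Camera axes: x right, y up, looking along -z (the intrinsics and any distortion apply to the point x, -y, -z); pixel columns grow to the right and rows downward; lengths in mm; the calibration is good to about 2 mm. A picture is of the moment at which its call begins.
- env.job_done(): hands the job in; it is judged then, once.
Trained networks look in the newest picture that a camera, given by its name, has taken for a name from the list of things; names that differ only in an ending like _2 or _b are one class to them, and where a whole thing is asked for, a point or a joint stands for the part that bears it (a point fixed in the world has none). Each returns a list of dicts, best first, with "score" (0 to 1); they miss things now and then, are a little off and sometimes report something else, mostly with a low value. They report only what shows in the picture. A call takes as long as a camera call. They do not tell look-alikes from the thing itself.
- env.recognise(camera, thing): "location" ([column, row] in pixels, amid what is visible of it).
The state is a dict: "t": time; "joints": joint angles; "qvel": joint speeds; "tau": joint torques, N m; "eef_pos": TCP position; "tcp_rot": TCP orientation; "ft_force": force on the tool from outside, world axes, zero at the start; "moment": the same for the moment, N m; "opening": opening from 0.0 (shut) to 1.0 (fully open); "grip_force": force on a finger pad.
Only numpy, scipy, OpenCV 4.12 (cv2) and the standard library are available. Lean on these libraries where they do the work, as an engineer would, in place of code of your own. Each camera call takes 0.05 s, during which the arm holds its last target. There are 200 camera calls.

## Working session

There is one attempt and no reset: what is moved stays moved. The work goes in short steps, Python scripts to look and compute and a tool call to move; the robot and the scene stay as the last step left them, time stands still between calls to the robot, and variables do not carry over. Pictures are saved under pics/ and viewed, at most 10 in all, crops included, and the job is handed in when it is done.

Besides the shell and the picture viewer there is one more tool, called after "Emit:" by a JSON object that holds its "api" and its "payload". jog_arm: Moves the arm, as the interface text tells. Its arguments: {"type":"object","properties":{"motion":{"type":"array"}},"required":["motion"]}

```bash
mkdir -p pics; cat > h.py <<'E'
import numpy as np, cv2
from cell import env
from scipy.spatial.transform import Rotation as R
def cam(n):
    c=env.read_camera(n); return c
def cloud(c):
    K=np.array(c["camera_matrix"]); k=c["k1"]; h,w=c["z_map"].shape
    u,v=np.meshgrid(np.arange(w),np.arange(h))
    p=cv2.undistortPoints(np.stack([u,v],-1).reshape(-1,1,2).astype(np.float64),K,np.array([k,0,0,0.])).reshape(h,w,2)
    z=c["z_map"].astype(float)
    P=np.stack([p[...,0]*z,-p[...,1]*z,-z,np.ones_like(z)],-1)
    W=P@np.linalg.inv(np.array(c["world_to_cam"])).T
    W=W[...,:3]; W[z==0]=np.nan
    return W
def save(c,f): cv2.imwrite("pics/"+f,c["color"][...,::-1])
E
python3 - <<'E'
from h import *
s=env.state();print({k:np.round(v,3) for k,v in s.items()})
for n in("side","top"):
    c=cam(n);save(c,n+"1.png");W=cloud(c);np.save(n+".npy",W);np.save(n+"c.npy",c["color"])
    print(n,np.round(np.linalg.inv(np.array(c["world_to_cam"]))[:3],2).tolist())
    for t in["board","header","red_grip","blue_grip","green_grip","isolator","switch_knob","flux_jar","steel_pot","pliers","nippers","bench_block","peg_offcut","pumice_tin"]:
        for d in env.recognise(n,t)[:2]:
            x,y=np.round(d["location"]).astype(int);print(t,round(d["score"],2),x,y,np.round(W[y,x],0))
E
```

```text
{'t': np.float64(0.0), 'joints': array([ 1.021,  0.492,  1.559, -0.   ,  1.092, -0.106]), 'qvel': array([-0.   ,  0.   ,  0.001,  0.001, -0.002, -0.001]), 'tau': array([-2.0000e-03, -6.1265e+01, -2.5818e+01,  6.9000e-02,  4.8000e-02,
       -0.0000e+00]), 'eef_pos': array([268.273, 564.329, 291.661]), 'tcp_rot': array([-3.14 , -0.   ,  2.698]), 'ft_force': array([ 0.386,  0.388, -0.566]), 'moment': array([ 0.016, -0.018, -0.042]), 'grip_force': np.float64(0.0), 'opening': np.float64(0.995)}
side [[0.66, 0.52, -0.54, -78.15], [-0.75, 0.46, -0.48, -520.3], [-0.0, 0.72, 0.69, 896.5]]
board 0.72 356 240 [639. -32.  83.]
board 0.23 292 204 [604. 137. 122.]
header 0.6 376 165 [637. -67. 312.]
header 0.46 377 256 [ 591. -123.  126.]
red_grip 0.97 378 253 [ 599. -119.  127.]
red_grip 0.72 285 206 [584. 142. 125.]
blue_grip 0.8 326 212 [618.  43. 140.]
green_grip 0.68 285 204 [591. 149. 123.]
isolator 0.94 406 444 [ 304. -399.   74.]
isolator 0.57 451 369 [ 492. -378.   60.]
switch_knob 0.74 403 428 [ 294. -389.  138.]
switch_knob 0.64 448 345 [ 480. -361.  138.]
flux_jar 0.79 507 334 [ 638. 
[... 585 characters left out ...]
_grip 0.8 386 203 [ 600. -128.  128.]
blue_grip 0.71 311 190 [617.  55. 145.]
green_grip 0.72 274 199 [594. 144. 127.]
isolator 0.9 471 249 [ 513. -356.   59.]
isolator 0.67 483 324 [ 327. -379.   77.]
switch_knob 0.57 490 333 [ 305. -374.  137.]
switch_knob 0.45 477 253 [ 487. -343.  144.]
flux_jar 0.88 494 198 [ 647. -412.   71.]
flux_jar 0.66 470 249 [ 513. -353.   62.]
steel_pot 0.55 411 302 [ 376. -218.    5.]
pliers 0.9 303 274 [432.  65.   3.]
pliers 0.63 471 247 [ 515. -351.   74.]
nippers 0.75 223 270 [429. 274.   7.]
bench_block 0.74 197 240 [501. 346.  24.]
peg_offcut 0.91 368 290 [ 398. -104.   23.]
pumice_tin 0.77 162 188 [625. 441.  62.]
pumice_tin 0.63 339 189 [643. -14.  85.]
```

View pics/side1.png

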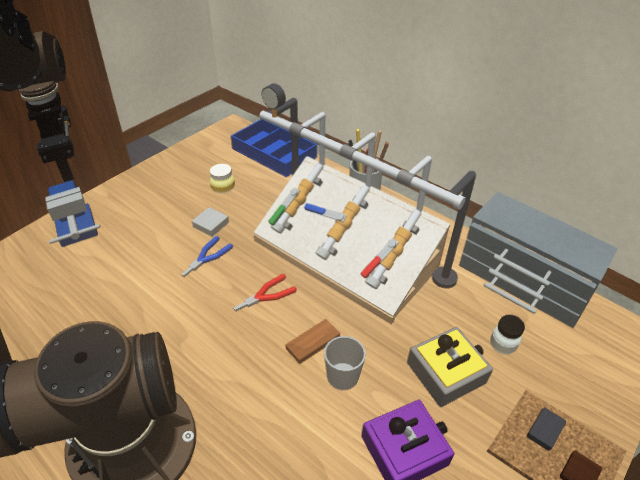

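View pics/top1.png

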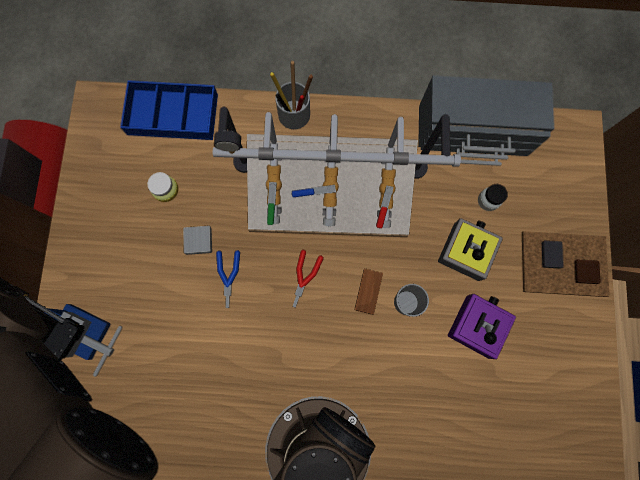

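```bash
python3 - <<'E'
from h import *
for n in("side","top"):
    W=np.load(n+".npy");C=np.load(n+"c.npy");H=cv2.cvtColor(C,cv2.COLOR_RGB2HSV).astype(int)
    reg=(W[...,2]>95)&(W[...,2]<200)&(W[...,0]>520)&(W[...,0]<720)&(abs(W[...,1])<240)
    for nm,m in dict(red=((H[...,0]<8)|(H[...,0]>172)),blue=(H[...,0]>100)&(H[...,0]<125),green=(H[...,0]>45)&(H[...,0]<85)).items():
        m=m&(H[...,1]>120)&(H[...,2]>60)&reg
        P=W[m]
        if len(P)<10: print(n,nm,len(P));continue
        c=np.median(P,0);u,s,v=np.linalg.svd(P-P.mean(0),full_matrices=False)
        pr=(P-c)@v[0]
        print(n,nm,len(P),np.round(c),"mean",np.round(P.mean(0)),"dir",np.round(v[0],2),np.percentile(pr,[2,98]).round())
    # board plane: white low-saturation
    m=(H[...,1]<40)&(H[...,2]>140)&(W[...,0]>530)&(W[...,0]<720)&(abs(W[...,1])<230)&(W[...,2]>20)&(W[...,2]<160)
    P=W[m]
    for i in range(6):
        A=np.c_[P[:,:2],np.ones(len(P))];q=np.linalg.lstsq(A,P[:,2],rcond=None)[0];r=P[:,2]-A@q;P=P[abs(r)<max(4,1.5*r.std())]
    print("board",len(P),np.round(q,3),"slope",np.degrees(np.arctan(np.hypot(q[0],q[1]))),"yaw",np.degrees(np.arctan2(q[1],q[0])),P.min(0).round(),P.max(0).round())
    m=(W[...,2]>295)&(W[...,2]<322)&(W[...,0]>560)&(W[...,0]<760)&(abs(W[...,1])<250)
    P=W[m];q=np.polyfit(P[:,1],P[:,0],1);print("header x=",q,len(P),P.min(0).round(),P.max(0).round(),"yaw",np.degrees(np.arctan(-q[0])),np.percentile(P[:,2],[50,95]))
    m=(W[...,2]>120)&(W[...,2]<160)&(W[...,0]>430)&(W[...,0]<560)&(W[...,1]<-300)
    P=W[m];print("knob",len(P),np.median(P,0).round(),P.min(0).round(),P.max(0).round())
    m=(W[...,2]>50)&(W[...,2]<64)&(W[...,0]>420)&(W[...,0]<600)&(W[...,1]<-280)&(W[...,1]>-460)
    P=W[m].astype(np.float32);print("box",cv2.minAreaRect(P[:,:2]))
E
```

```text
side red 169 [ 567. -125.  113.] mean [ 567. -124.  113.] dir [-0.86  0.15 -0.5 ] [-25.  24.]
side blue 96 [609.  71. 141.] mean [609.  71. 141.] dir [ 0.17 -0.98  0.1 ] [-24.  24.]
side green 26 [562. 149. 116.] mean [561. 149. 115.] dir [-0.87  0.02 -0.49] [-19.  25.]
board 8831 [ 5.80000e-01  1.30000e-02 -2.83967e+02] slope 30.110959442300558 yaw 1.3333952730152987 [ 538. -206.   28.] [720. 216. 138.]
header x= [-1.56837713e-02  6.56178783e+02] 3227 [ 625. -250.  295.] [748. 249. 322.] yaw 0.8985402334507577 [312.71610397 318.3177475 ]
knob 183 [ 481. -353.  140.] [ 472. -365.  123.] [ 498. -338.  148.]Traceback (most recent call last):
  File "<stdin>", line 23, in <module>
cv2.error: OpenCV(4.12.0) /io/opencv/modules/imgproc/src/convhull.cpp:143: error: (-215:Assertion failed) total >= 0 && (depth == CV_32F || depth == CV_32S) in function 'convexHull'
```

The pictures show the green valve on the left (side view 278,213), blue in the middle with its lever pointing left (315,210) and red on the right pointing down the slope (372,266). The yellow isolator has its knob at (446,342) in the side view, and the purple look-alike is at (403,426).

```bash
cat >> h.py <<'E'
def board(W,C,n):
    H=cv2.cvtColor(C,cv2.COLOR_RGB2HSV).astype(int)
    reg=(W[...,2]>95)&(W[...,2]<200)&(W[...,0]>520)&(W[...,0]<720)&(abs(W[...,1])<240)
    for nm,m in dict(red=((H[...,0]<8)|(H[...,0]>172)),blue=(H[...,0]>100)&(H[...,0]<125),green=(H[...,0]>45)&(H[...,0]<85)).items():
        m=m&(H[...,1]>120)&(H[...,2]>60)&reg
        P=W[m]
        if len(P)<10: print(n,nm,len(P));continue
        c=np.median(P,0);u,s,v=np.linalg.svd(P-P.mean(0),full_matrices=False)
        d=v[0]*(-np.sign(v[0][0]+1e-9) if abs(v[0][0])>.6 else np.sign(v[0][1]))
        cc=c-7*np.array([-.5,0,.866])
        print(n,nm,len(P),"centre",np.round(cc),"dir",np.round(d,2),"stem",np.round(cc-67.5*d),"ang",round(np.arctan2(-d[0]/.866,d[1]),2))
E
python3 - <<'E'
from h import *
for n in("side","top"):
    W=np.load(n+".npy");C=np.load(n+"c.npy");H=cv2.cvtColor(C,cv2.COLOR_RGB2HSV).astype(int)
    board(W,C,n)
    m=(W[...,2]>312)&(W[...,2]<325)&(W[...,0]>600)&(W[...,0]<680)&(abs(W[...,1])<200)
    P=W[m];q=np.polyfit(P[:,1],P[:,0],1);print("header x",q)
    m=(W[...,2]>120)&(W[...,2]<160)&(W[...,0]>430)&(W[...,0]<560)&(W[...,1]<-300)
    P=W[m];print("knob",len(P),P.mean(0).round(),P.min(0).round(),P.max(0).round())
    m=(H[...,0]>22)&(H[...,0]<35)&(H[...,1]>150)&(W[...,0]>400)&(W[...,1]<-250)&(W[...,2]>45)
    P=W[m].astype(np.float32);print("plate",len(P),cv2.minAreaRect(P[:,:2]),np.median(P[:,2]))
    m=(W[...,2]>25)&(W[...,2]<70)&(W[...,0]>420)&(W[...,0]<600)&(W[...,1]<-270)&(W[...,1]>-435)
    P=W[m].astype(np.float32);print("box",cv2.minAreaRect(P[:,:2]))
s=env.state();Rc=R.from_euler('xyz',s['tcp_rot'])
for yaw in(.017,):
    z=np.array([.5,0,-.866]);x=np.array([-.866,0,-.5]);M=np.c_[x,[0,1,0],z]
    T=R.from_euler('z',yaw)*R.from_matrix(M)
    print("rot",np.degrees((Rc.inv()*T).as_rotvec()))
E
```

```text
side red 169 centre [ 570. -125.  107.] dir [-0.86  0.15 -0.5 ] stem [ 628. -135.  141.] ang 1.42
side blue 96 centre [612.  71. 135.] dir [-0.17  0.98 -0.1 ] stem [624.   5. 142.] ang 0.2
side green 26 centre [566. 149. 110.] dir [-0.87  0.02 -0.49] stem [625. 148. 143.] ang 1.55
header x [-2.03250008e-02  6.41843871e+02]
knob 183 [ 482. -353.  139.] [ 472. -365.  123.] [ 498. -338.  148.]Traceback (most recent call last):
  File "<stdin>", line 10, in <module>
cv2.error: OpenCV(4.12.0) /io/opencv/modules/imgproc/src/convhull.cpp:143: error: (-215:Assertion failed) total >= 0 && (depth == CV_32F || depth == CV_32S) in function 'convexHull'
```

Emit:
{"api": "jog_arm", "payload": {"motion": [[0, 0, -8.8, 0, 0, 0, 0], [0, 0, -8.8, 0, 0, 0, 0], [0, 0, -8.8, 0, 0, 0, 0], [0, -10, 0, 0, 0, 0, 0], [0, -10, 0, 0, 0, 0, 0], [0, -10, 0, 0, 0, 0, 0], [0, 0, 0, -39, -41, 22.5, 0], [0, 0, 0, -39, -41, 22.5, 0], [0, 0, 0, -39, -41, 22.5, 0], [0, 0, 0, -39, -41, 22.5, 0]]}}

```text
t: 2.75
eef_pos: [452.4, 402.3, 292.6]
tcp_rot: [3.141, 0.524, -3.124]
ft_force: [0.4, 1.2, 0.3]
opening: 0.021
grip_force: 0.0
```

```bash
cat >> h.py <<'E'
def iso(W,C,n):
    H=cv2.cvtColor(C,cv2.COLOR_RGB2HSV).astype(int)
    m=(W[...,2]>120)&(W[...,2]<160)&(W[...,0]>430)&(W[...,0]<580)&(W[...,1]<-300)
    P=W[m];print("knob",len(P),P.mean(0).round(),P.min(0).round(),P.max(0).round())
    m=(H[...,0]>22)&(H[...,0]<35)&(H[...,1]>150)&(W[...,0]>400)&(W[...,1]<-250)&(W[...,2]>45)
    P=W[m];print("plate",len(P),cv2.minAreaRect(np.ascontiguousarray(P[:,:2],np.float32)),np.median(P[:,2]))
def st():
    s=env.state();Rm=R.from_euler('xyz',s['tcp_rot']).as_matrix();tip=s['eef_pos']+78*Rm[:,2]
    print(round(float(s['t']),2),"tcp",np.round(s['eef_pos'],1),"tip",tip.round(1),"f",np.round(s['ft_force'],1),"open",round(float(s['opening']),2))
    print("axes",Rm.T.round(3).tolist());return s,Rm,tip
def go(Rm,tip,target,name=""):
    print("go",name,"tool shift",(Rm.T@(np.array(target)-tip)).round(1))
E
python3 - <<'E'
from h import *
for n in("side","top"):
    W=np.load(n+".npy");C=np.load(n+"c.npy");print(n)
    if n=="top": board(W,C,n)
    iso(W,C,n)
    if n=="top":
        m=(W[...,2]>312)&(W[...,2]<325)&(W[...,0]>600)&(W[...,0]<680)&(abs(W[...,1])<200)
        P=W[m];print("header x",np.polyfit(P[:,1],P[:,0],1))
s,Rm,tip=st();print(s['joints'].round(2))
E
```

```text
side
knob 183 [ 482. -353.  139.] [ 472. -365.  123.] [ 498. -338.  148.]
plate 1615 ((517.0985717773438, -364.26678466796875), (100.31604766845703, 100.7525863647461), 67.88157653808594) 61.39351585221891
top
top red 134 centre [ 571. -120.  108.] dir [-0.86  0.17 -0.49] stem [ 629. -131.  140.] ang 1.4
top blue 135 centre [614.  74. 136.] dir [-0.16  0.98 -0.07] stem [625.   7. 141.] ang 0.19
top green 117 centre [565. 152. 107.] dir [-0.86  0.03 -0.51] stem [623. 149. 142.] ang 1.54
knob 114 [ 486. -346.  140.] [ 474. -362.  125.] [ 499. -335.  147.]
plate 1222 ((555.7571411132812, -377.59698486328125), (100.48182678222656, 181.3699493408203), 67.43789672851562) 61.01300296720126
header x [-2.27588619e-02  6.44566137e+02]
2.75 tcp [452.4 402.3 292.6] tip [491.4 403.  225. ] f [0.4 1.2 0.3] open 0.02
axes [[-0.866, -0.015, -0.501], [-0.017, 1.0, 0.0], [0.5, 0.009, -0.866]]
[ 0.72  0.39  1.81 -0.6   0.61 -0.42]
```

Emit:
{"api": "jog_arm", "payload": {"motion": [[0, 0, 0, 0, -57, 0, 0], [0, 0, 0, 0, -57, 0, 0], [0, 0, 0, 0, -57, 0, 0], [0, 0, 0, 0, -57, 0, 0], [0, 0, 0, 0, -57, 0, 0], [0, 0, 0, 0, -57, 0, 0], [0, 0, 0, 0, -57, 0, 0], [0, 0, 0, 0, -57, 0, 0], [0, 0, 0, 0, -57, 0, 0], [0, 0, 0, 0, -57, 0, 0]]}}

```text
t: 4.0
eef_pos: [461.5, -109.0, 291.4]
tcp_rot: [3.141, 0.513, -3.124]
ft_force: [0.9, -0.0, -1.3]
opening: 0.004
grip_force: 0.0
```

```bash
cat >> h.py <<'E'
STEM=dict(red=np.array([628.5,-133,141]),blue=np.array([624.5,6.5,142]))
def buv(tip,v):
    t=np.radians(1.0);c=R.from_euler('z',t).as_matrix()
    B=c@np.array([[-.866,0,-.5],[0,1,0],[-.5,0,.866]]).T
    return B.T@(tip-STEM[v]),B
E
python3 - <<'E'
from h import *
s,Rm,tip=st();p,B=buv(tip,'red');print("u,w,h",p.round(1),s['joints'].round(2))
go(Rm,tip,STEM['red']+B@[66,-36,40])
E
```

```text
4.0 tcp [ 461.5 -109.   291.4] tip [ 499.8 -108.3  223.5] f [ 0.9 -0.  -1.3] open 0.0
axes [[-0.871, -0.015, -0.491], [-0.018, 1.0, 0.001], [0.491, 0.009, -0.871]]
u,w,h [ 69.8  27.  135.6] [-0.47  0.18  2.14  0.6   0.42 -2.56]
go  tool shift [ -4.8 -63.1  95.5]
```

Emit:
{"api": "jog_arm", "payload": {"motion": [[0, 0, 10, 0, 0, 0, 0]]}}

```text
t: 4.12
eef_pos: [461.7, -111.3, 291.2]
tcp_rot: [3.046, 0.505, 2.958]
ft_force: [0.4, 1.0, 0.1]
opening: 0.004
grip_force: 0.0
```

```bash
python3 - <<'E'
from h import *
s,Rm,tip=st();print(s['joints'].round(2))
E
```

```text
4.12 tcp [ 461.7 -111.3  291.2] tip [ 499.9 -110.9  223.2] f [0.4 1.  0.1] open 0.0
axes [[-0.861, 0.16, -0.484], [0.137, 0.987, 0.084], [0.491, 0.006, -0.871]]
[-0.47  0.18  2.14  0.59  0.42 -2.38]
```

Emit:
{"api": "jog_arm", "payload": {"motion": [[0, 0, 10, 0, 0, 0, 0], [0, 0, 10, 0, 0, 0, 0], [0, 0, 10, 0, 0, 0, 0], [0, 0, 10, 0, 0, 0, 0], [0, 0, 10, 0, 0, 0, 0], [0, 0, 10, 0, 0, 0, 0], [0, 0, 10, 0, 0, 0, 0], [0, 0, 10, 0, 0, 0, 0], [0, 0, 10, 0, 0, 0, 0]]}}

```text
t: 5.25
eef_pos: [461.6, -107.4, 291.2]
tcp_rot: [2.636, -0.089, 1.431]
ft_force: [0.3, -0.9, 0.6]
opening: 0.005
grip_force: 0.0
```

Emit:
{"api": "jog_arm", "payload": {"motion": [[0, 0, 10, 0, 0, 0, 0], [0, 0, 10, 0, 0, 0, 0], [0, 0, 10, 0, 0, 0, 0], [0, 0, 10, 0, 0, 0, 0], [0, 0, 10, 0, 0, 0, 0], [0, 0, 10, 0, 0, 0, 0], [0, 0, 10, 0, 0, 0, 0], [0, 0, 10, 0, 0, 0, 0], [0, 0.5, 0, 0, 0, 0, 0]]}}

```text
t: 6.38
eef_pos: [461.6, -107.4, 291.2]
tcp_rot: [3.142, -0.521, 0.019]
ft_force: [-0.2, -0.6, 0.4]
opening: 0.005
grip_force: 0.0
```

```bash
python3 - <<'E'
from h import *
s,Rm,tip=st();p,B=buv(tip,'red');print("u,w,h",p.round(1),s['joints'].round(2))
go(Rm,tip,STEM['red']+B@[66,-36,40])
T=np.c_[-B[:,0],-B[:,1],-B[:,2]];print(np.degrees(R.from_matrix(Rm.T@np.c_[-B[:,0],-B[:,1],-B[:,2]]).as_rotvec()))
E
```

```text
6.38 tcp [ 461.6 -107.4  291.2] tip [ 500.5 -106.7  223.5] f [-0.2 -0.6  0.4] open 0.01
axes [[0.867, 0.016, 0.498], [0.019, -1.0, 0.0], [0.498, 0.009, -0.867]]
u,w,h [ 69.2  28.5 135.3] [-0.46  0.18  2.15  0.62  0.41  0.57]
go  tool shift [ 3.3 64.6 95.2]
[-0.03183427  0.12708243  0.05547921]
```

Emit:
{"api": "jog_arm", "payload": {"motion": [[0, 0, 0, 1.6, 32.3, 0, 0], [0, 0, 0, 1.6, 32.3, 0, 0], [0, 0, 0, 0, 0, 32, 0], [0, 0, 0, 0, 0, 32, 0], [0, 0, 0, 0, 0, 31, 0], [0, 0, 0, 0, 0, 0, 0]]}}

```text
t: 7.12
eef_pos: [512.7, -170.9, 208.6]
tcp_rot: [-3.141, -0.518, 0.021]
ft_force: [0.1, -0.4, 1.0]
opening: 0.002
grip_force: 0.0
```

```bash
python3 - <<'E'
from h import *
s,Rm,tip=st();p,B=buv(tip,'red');print("u,w,h",p.round(1),s['joints'].round(2))
go(Rm,tip,STEM['red']+B@[66,-36,-5])
c=cam("side");save(c,"a.png");cv2.imwrite("pics/a2.png",cv2.resize(c["color"][120:340,220:500,::-1],None,fx=2.5,fy=2.5))
E
```

```text
7.12 tcp [ 512.7 -170.9  208.6] tip [ 551.3 -170.   140.9] f [ 0.1 -0.4  1. ] open 0.0
axes [[0.869, 0.018, 0.495], [0.021, -1.0, -0.001], [0.495, 0.011, -0.869]]
u,w,h [ 67.4 -35.6  38.8] [-0.54  0.42  2.09  0.98  0.32  0.12]
go  tool shift [ 1.7  0.5 43.8]
```

View pics/a2.png

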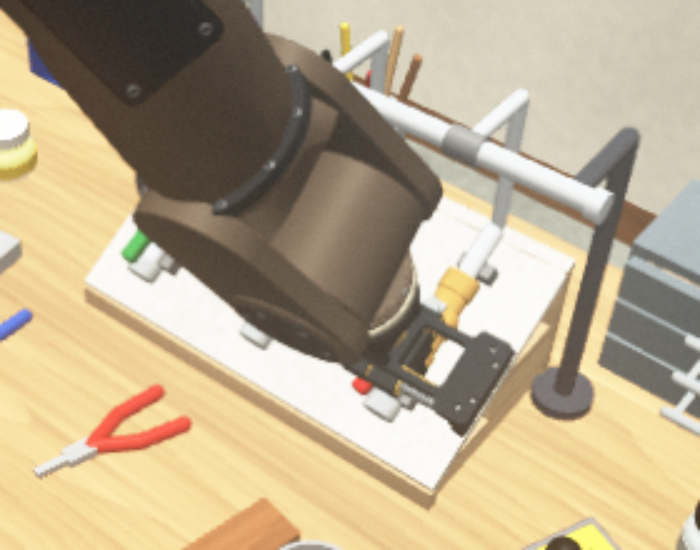

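Emit:
{"api": "jog_arm", "payload": {"motion": [[0, 0, 0, 0, 0, 22, 0], [0, 0, 0, 0, 0, 21, 0], [0, 0, 0, 0, 0, 0, 0]]}}

```text
t: 7.55
eef_pos: [534.0, -170.7, 173.3]
tcp_rot: [-3.141, -0.521, 0.019]
ft_force: [0.2, -0.3, 1.0]
opening: 0.005
grip_force: 0.0
```

Emit:
{"api": "jog_arm", "payload": {"motion": [[0, 0, 0, -1, -8, 0, 0], [0, 0, 0, -1, -8, 0, 0], [0, 0, 0, 0, -8, 0, 0], [0, 0, 0, 0, 0, 0, 0]]}}

```text
t: 8.05
eef_pos: [531.9, -146.0, 172.2]
tcp_rot: [-3.141, -0.521, 0.018]
ft_force: [-0.7, 0.5, -0.1]
opening: 0.005
grip_force: 0.0
```

```bash
python3 - <<'E'
from h import *
s,Rm,tip=st();p,B=buv(tip,'red');print("u,w,h",p.round(1),s['joints'].round(2),B.T@s['ft_force'])
E
```

```text
8.05 tcp [ 531.9 -146.   172.2] tip [ 570.7 -145.2  104.5] f [-0.7  0.5 -0.1] open 0.0
axes [[0.867, 0.016, 0.498], [0.018, -1.0, -0.001], [0.498, 0.01, -0.867]]
u,w,h [ 68.5 -11.2  -2.6] [-0.47  0.49  2.1   1.25  0.25 -0.1 ] [0.66339031 0.51569843 0.28511134]
```

Emit:
{"api": "jog_arm", "payload": {"motion": [[0, 0, 0, 0, -7, 1, 0], [0, 0, 0, 0.5, -7, 1, 0], [0, 0, 0, 0.5, -7, 0, 0], [0, 0, 0, 1, -7, 0, 0], [0, 0, 0, 4, -7.5, 0, 0], [0, 0, 0, 4, -7.5, 0, 0], [0, 0, 0, 0, 0, 0, 0]]}}

```text
t: 8.93
eef_pos: [540.9, -102.9, 175.1]
tcp_rot: [-3.14, -0.521, 0.018]
ft_force: [0.2, -1.2, 0.3]
opening: 0.004
grip_force: 0.5
```

```bash
python3 - <<'E'
from h import *
s,Rm,tip=st();p,B=buv(tip,'red');print("u,w,h",p.round(1),s['joints'].round(2),B.T@s['ft_force'])
E
```

```text
8.93 tcp [ 540.9 -102.9  175.1] tip [ 579.7 -102.1  107.4] f [ 0.2 -1.2  0.3] open 0.0
axes [[0.867, 0.016, 0.497], [0.019, -1.0, -0.001], [0.497, 0.01, -0.868]]
u,w,h [58.6 31.7 -5. ] [-0.38  0.48  2.11  1.25  0.2  -0.02] [-0.29311002 -1.16358364  0.18817383]
```

Emit:
{"api": "jog_arm", "payload": {"motion": [[0, 0, 0, 4, -7.5, 0, 0], [0, 0, 0, 5, -7, 0, 0], [0, 0, 0, 6, -5, 0, 0], [0, 0, 0, 6, -5, 0, 0], [0, 0, 0, 6, -4, 0, 0], [0, 0, 0, 6, -3, 0, 0], [0, 0, 0, 6, -1, 0, 0], [0, 0, 0, 0, 0, 0, 0]]}}

```text
t: 9.93
eef_pos: [573.5, -70.0, 193.9]
tcp_rot: [-3.139, -0.519, 0.017]
ft_force: [-1.7, -1.2, -2.4]
opening: 0.006
grip_force: 1.4
```

```bash
python3 - <<'E'
from h import *
s,Rm,tip=st();p,B=buv(tip,'red');print("u,w,h",p.round(1),s['joints'].round(2),B.T@s['ft_force'])
c=cam("side");save(c,"b.png");cv2.imwrite("pics/b2.png",cv2.resize(c["color"][120:340,220:500,::-1],None,fx=2.5,fy=2.5))
E
```

```text
9.93 tcp [573.5 -70.  193.9] tip [612.1 -69.2 126.2] f [-1.7 -1.2 -2.4] open 0.01
axes [[0.868, 0.015, 0.496], [0.019, -1.0, -0.002], [0.495, 0.011, -0.869]]
u,w,h [20.6 64.1 -5.2] [-0.29  0.47  2.03  0.83  0.21  0.48] [ 2.71711957 -1.20847476 -1.20694892]
```

View pics/b2.png

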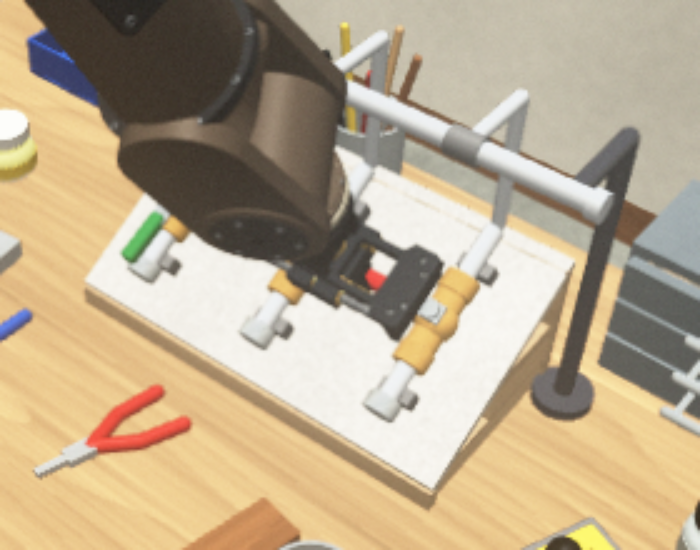

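The picture shows the red lever swung across to about (377,278) with the fingers behind it. I'll keep pushing to the stop.

Emit:
{"api": "jog_arm", "payload": {"motion": [[0, 0, 0, 3, 0, 0, 0], [0, 0, 0, 2, 0, 0, 0], [0, 0, 0, 0, 0, 0, 0]]}}

```text
t: 10.35
eef_pos: [574.4, -70.0, 194.2]
tcp_rot: [-3.137, -0.512, 0.016]
ft_force: [-27.5, -8.1, -1.5]
opening: 0.003
grip_force: 12.2
```

Emit:
{"api": "jog_arm", "payload": {"motion": [[0, 0, 0, 2, 0, 0, 0], [0, 0, 0, 1, 0, 0, 0], [0, 0, 0, 0, 0, 0, 0]]}}

```text
t: 10.72
eef_pos: [575.0, -69.9, 194.5]
tcp_rot: [-3.135, -0.507, 0.015]
ft_force: [-40.2, -13.7, -2.4]
opening: 0.006
grip_force: 18.4
```

```bash
python3 - <<'E'
from h import *
s,Rm,tip=st();p,B=buv(tip,'red');print("u,w,h",p.round(1),s['joints'].round(2),B.T@s['ft_force'])
E
```

```text
10.72 tcp [575.  -69.9 194.5] tip [612.9 -68.9 126.3] f [-40.2 -13.7  -2.4] open 0.01
axes [[0.874, 0.013, 0.486], [0.018, -1.0, -0.005], [0.486, 0.013, -0.874]]
u,w,h [19.9 64.4 -5.5] [-0.29  0.48  2.02  0.76  0.22  0.56] [ 36.23287009 -12.99920171  18.14150846]
```

Emit:
{"api": "jog_arm", "payload": {"motion": [[0, 0, 0, -10, 0, 0, 0], [0, 0, 0, -5, 0, 0, 0], [0, 0, 0, 0, 0, -25, 0], [0, 0, 0, 0, 0, -35, 0], [0, 0, 0, 0, -40, 0, 0], [0, 0, 0, 0, -50, 0, 0], [0, 0, 0, 0, -50, 0, 0], [0, 0, 0, 0, 0, 0, 0]]}}

```text
t: 11.72
eef_pos: [536.0, 54.9, 243.0]
tcp_rot: [-3.141, -0.518, 0.02]
ft_force: [1.0, -0.1, -0.9]
opening: 0.003
grip_force: 0.0
```

```bash
python3 - <<'E'
from h import *
s,Rm,tip=st();p,B=buv(tip,'blue');print("u,w,h",p.round(1),s['joints'].round(2),B.T@s['ft_force'])
print("rotfix",np.degrees(R.from_matrix(Rm.T@-B).as_rotvec()).round(1))
go(Rm,tip,STEM['blue']+B@[-22,68,45])
for n in("side","top"):
    c=cam(n);W=cloud(c);save(c,n+"3.png");board(W,c["color"],n)
E
```

```text
11.72 tcp [536.   54.9 243. ] tip [574.6  55.7 175.3] f [ 1.  -0.1 -0.9] open 0.0
axes [[0.869, 0.017, 0.495], [0.02, -1.0, -0.001], [0.495, 0.011, -0.869]]
u,w,h [25.8 50.1 53.3] [-0.03  0.35  2.07  0.12  0.21  1.41] [-0.46480391 -0.15290125 -1.25467527]
rotfix [-0.1  0.3  0.1]
go  tool shift [ 47.9 -17.8   8.1]
side red 143 centre [626. -68. 141.] dir [-0.04  1.    0.  ] stem [ 629. -136.  141.] ang 0.05
side blue 0
side green 62 centre [565. 147. 108.] dir [-0.86  0.06 -0.51] stem [623. 143. 142.] ang 1.51
top red 139 centre [628. -64. 141.] dir [-0.03  1.    0.01] stem [ 630. -132.  140.] ang 0.03
top blue 134 centre [614.  74. 136.] dir [-0.16  0.98 -0.08] stem [625.   8. 141.] ang 0.18
top green 0
```

View pics/side3.png

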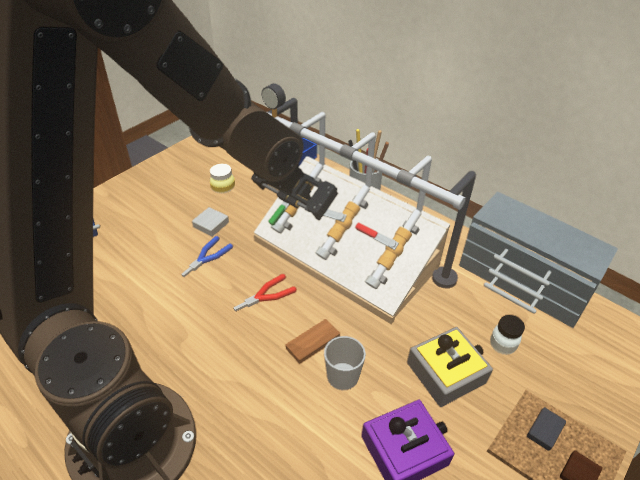

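The picture shows the red lever at (367,230), square to its pipe and shut. Blue next.

Emit:
{"api": "jog_arm", "payload": {"motion": [[0, 0, 0, 16, -6, 0, 0], [0, 0, 0, 16, -6, 0, 0], [0, 0, 0, 16, -6, 8, 0], [0, 0, 0, 0, 0, 25, 0], [0, 0, 0, 0, 0, 15, 0], [0, 0, 0, 0, 0, 0, 0]]}}

```text
t: 12.58
eef_pos: [601.4, 71.1, 223.9]
tcp_rot: [-3.141, -0.516, 0.016]
ft_force: [0.2, -0.1, 0.1]
opening: 0.004
grip_force: 0.0
```

```bash
python3 - <<'E'
from h import *
s,Rm,tip=st();p,B=buv(tip,'blue');print("u,w,h",p.round(1),s['joints'].round(2),B.T@s['ft_force'])
E
```

```text
12.57 tcp [601.4  71.1 223.9] tip [639.9  71.7 156.1] f [ 0.2 -0.1  0.1] open 0.0
axes [[0.87, 0.014, 0.493], [0.016, -1.0, -0.0], [0.493, 0.008, -0.87]]
u,w,h [-21.4  65.    3.9] [0.01 0.46 1.94 0.02 0.23 1.54] [-0.26537718 -0.13115674 -0.01894649]
```

Emit:
{"api": "jog_arm", "payload": {"motion": [[0, 0, 0, 0, 0, 9, 0], [0, 0, 0, -8, 0, 0, 0], [0, 0, 0, -8, 0, 0, 0], [0, 0, 0, -8, 0, 0, 0], [0, 0, 0, -8, 0, 0, 0], [0, 0, 0, -7, 1, 0, 0], [0, 0, 0, -7.5, 3, 0, 0], [0, 0, 0, -7.5, 4, 0, 0], [0, 0, 0, 0, 0, 0, 0]]}}

```text
t: 13.7
eef_pos: [558.4, 63.1, 190.1]
tcp_rot: [-3.141, -0.517, 0.016]
ft_force: [0.0, 0.5, 2.1]
opening: 0.004
grip_force: 0.7
```

```bash
python3 - <<'E'
from h import *
s,Rm,tip=st();p,B=buv(tip,'blue');print("u,w,h",p.round(1),s['joints'].round(2),B.T@s['ft_force'])
E
```

```text
13.7 tcp [558.4  63.1 190.1] tip [596.9  63.7 122.3] f [0.  0.5 2.1] open 0.0
axes [[0.869, 0.014, 0.494], [0.017, -1.0, -0.001], [0.494, 0.009, -0.87]]
u,w,h [32.8 57.7 -3.8] [-0.01  0.46  2.07  0.15  0.09  1.4 ] [-1.08813531  0.52182012  1.80347429]
```

Emit:
{"api": "jog_arm", "payload": {"motion": [[0, -5, 0, 6.8, 0, 0, 0], [0, -5, 0, 6.8, 0, 0, 0], [0, 0, 0, -6.9, 4, 1.2, 0], [0, 0, 0, -6.9, 4, 1.2, 0], [0, 0, 0, 0, 0, 0, 0]]}}

```text
t: 14.32
eef_pos: [557.8, 54.9, 189.0]
tcp_rot: [-3.141, -0.342, 0.016]
ft_force: [0.5, 1.5, -0.6]
opening: 0.002
grip_force: 0.2
```

```bash
python3 - <<'E'
from h import *
s,Rm,tip=st();p,B=buv(tip,'blue');print("u,w,h",p.round(1),s['joints'].round(2),B.T@s['ft_force'])
for q in([57,38,-4],[65,22,-4]): go(Rm,tip,STEM['blue']+B@q)
E
```

```text
14.32 tcp [557.8  54.9 189. ] tip [584.   55.4 115.5] f [ 0.5  1.5 -0.6] open 0.0
axes [[0.942, 0.015, 0.335], [0.017, -1.0, -0.0], [0.335, 0.006, -0.942]]
u,w,h [47.6 49.6 -3.1] [-0.02  0.47  1.99  0.04  0.34  1.49] [-0.11518423  1.47136843 -0.79128251]
go  tool shift [-9.1 11.6  2.6]
go  tool shift [-16.9  27.6   4. ]
```

Emit:
{"api": "jog_arm", "payload": {"motion": [[0, 0, 0, -4.5, 6, 1.3, 0], [0, 0, 0, -4.5, 6, 1.3, 0], [0, 0, 0, -4, 8, 0.7, 0], [0, 0, 0, -3, 8, 0.5, 0], [0, 0, 0, 0, 2, 0, 0], [0, 0, 0, 0, 0, 0, 0]]}}

```text
t: 15.08
eef_pos: [545.7, 24.7, 180.6]
tcp_rot: [-3.141, -0.342, 0.017]
ft_force: [-0.1, 0.3, 0.4]
opening: 0.006
grip_force: 0.0
```

Emit:
{"api": "jog_arm", "payload": {"motion": [[0, 0, 0, 0, 2, 0, 0], [0, 0, 0, 0, 0, 0, 0]]}}

```text
t: 15.32
eef_pos: [545.6, 23.1, 180.5]
tcp_rot: [-3.141, -0.342, 0.017]
ft_force: [-2.0, 2.5, -0.6]
opening: 0.005
grip_force: 1.3
```

```bash
python3 - <<'E'
from h import *
s,Rm,tip=st();p,B=buv(tip,'blue');print("u,w,h",p.round(1),s['joints'].round(2),B.T@s['ft_force'])
E
```

```text
15.32 tcp [545.6  23.1 180.5] tip [571.7  23.6 107. ] f [-2.   2.5 -0.6] open 0.01
axes [[0.942, 0.016, 0.335], [0.017, -1.0, -0.001], [0.335, 0.006, -0.942]]
u,w,h [62.9 18.  -4.1] [-0.09  0.47  2.03  0.13  0.3   1.35] [1.97292982 2.4995997  0.41166043]
```

Emit:
{"api": "jog_arm", "payload": {"motion": [[0, 0, 0, 0, 2, 0, 0], [0, 0, 0, 0, 2, 0, 0], [0, 0, 0, 0, 0, 0, 0]]}}

```text
t: 15.7
eef_pos: [545.4, 20.1, 180.4]
tcp_rot: [-3.14, -0.341, 0.018]
ft_force: [-1.7, 16.2, -2.0]
opening: 0.002
grip_force: 8.1
```

Emit:
{"api": "jog_arm", "payload": {"motion": [[0, 0, 0, 0, 2, 0, 0], [0, 0, 0, 0, 1, 0, 0], [0, 0, 0, 0, 0, 0, 0]]}}

```text
t: 16.08
eef_pos: [545.3, 19.1, 180.4]
tcp_rot: [-3.139, -0.341, 0.019]
ft_force: [0.9, 38.0, -1.1]
opening: 0.007
grip_force: 18.8
```

```bash
python3 - <<'E'
from h import *
s,Rm,tip=st();p,B=buv(tip,'blue');print("u,w,h",p.round(1),s['joints'].round(2),B.T@s['ft_force'])
E
```

```text
16.07 tcp [545.3  19.1 180.4] tip [571.3  19.9 106.9] f [ 0.9 38.  -1.1] open 0.01
axes [[0.942, 0.018, 0.334], [0.02, -1.0, -0.003], [0.334, 0.009, -0.943]]
u,w,h [63.4 14.3 -4. ] [-0.1   0.47  2.03  0.15  0.3   1.32] [-0.8387225  37.98218407 -1.76136655]
```

Emit:
{"api": "jog_arm", "payload": {"motion": [[0, 0, 0, 0, -10, 0, 0], [0, 0, 0, 0, -5, 0, 0], [0, 0, 0, 0, 0, -25, 0], [0, 0, 0, 0, 0, -50, 0], [0, 0, 0, -10, 30, -40, 0], [0, 0, 0, -10, 60, 0, 0], [0, 0, 0, -10, 60, 0, 0], [0, 0, 0, -10, 60, 0, 0], [0, 0, 0, 0, 60, 0, 0], [0, 0, 0, 0, 0, 0, 0]]}}

```text
t: 17.32
eef_pos: [473.7, -244.5, 275.4]
tcp_rot: [3.141, -0.344, 0.012]
ft_force: [-0.3, 1.0, -0.2]
opening: 0.003
grip_force: 0.0
```

```bash
python3 - <<'E'
from h import *
s,Rm,tip=st();print(s['joints'].round(2))
for n in("side","top"):
    c=cam(n);W=cloud(c);save(c,n+"4.png");board(W,c["color"],n)
go(Rm,tip,[440,-330,200])
E
```

```text
17.32 tcp [ 473.7 -244.5  275.4] tip [ 500.1 -244.3  202. ] f [-0.3  1.  -0.2] open 0.0
axes [[0.941, 0.011, 0.338], [0.012, -1.0, 0.001], [0.338, 0.003, -0.941]]
[-0.68  0.32  1.95  0.37  0.64  0.61]
side red 0
side blue 108 centre [567.   3. 108.] dir [-0.87 -0.02 -0.5 ] stem [625.   4. 142.] ang 1.59
side green 0
top red 137 centre [628. -64. 141.] dir [-0.03  1.    0.  ] stem [ 630. -132.  141.] ang 0.03
top blue 130 centre [567.   7. 107.] dir [-0.85  0.   -0.53] stem [624.   7. 143.] ang 1.57
top green 121 centre [564. 151. 108.] dir [-0.86  0.03 -0.52] stem [622. 149. 143.] ang 1.54
go  tool shift [-58.2  85.  -18.7]
```

View pics/side4.png

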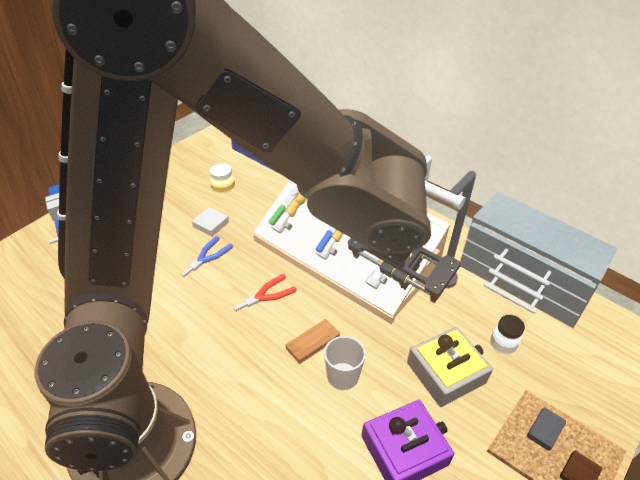

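The picture shows blue lying along its pipe at (325,241), green still open and the gripper near (440,275). Now I'll turn the tool square to the isolator and move to the near side of its knob.

Emit:
{"api": "jog_arm", "payload": {"motion": [[0, 0, 0, -29, 42, -9, 0], [0, 0, 0, -29, 42, -9, 0], [-2.5, 0, 6.9, 0, 0, 0, 0], [-2.5, 0, 6.9, 0, 0, 0, 0], [-2.5, 0, 6.9, 0, 0, 0, 0], [0, 0, 0, 0, 0, 0, 0]]}}

```text
t: 18.18
eef_pos: [415.3, -323.8, 273.1]
tcp_rot: [3.14, -0.344, -0.364]
ft_force: [-1.0, 0.2, -0.4]
opening: 0.004
grip_force: 0.0
```

```bash
python3 - <<'E'
from h import *
s,Rm,tip=st();print(s['joints'].round(2))
for q in([444,-332,160],[444,-332,122],[478,-346,122],[506,-357,124]): go(Rm,tip,q)
c=cam("top");W=cloud(c);save(c,"top5.png");iso(W,c["color"],"top")
c=cam("side");W=cloud(c);iso(W,c["color"],"side")
E
```

```text
18.18 tcp [ 415.3 -323.8  273.1] tip [ 439.8 -333.2  199.7] f [-1.   0.2 -0.4] open 0.0
axes [[0.88, -0.335, 0.337], [-0.356, -0.934, 0.001], [0.314, -0.121, -0.942]]
[-0.85  0.3   1.98  0.29  0.57  0.87]
go  tool shift [-10.1  -2.7  38.5]
go  tool shift [-22.9  -2.7  74.3]
go  tool shift [11.7 -1.8 86.7]
go  tool shift [40.7 -1.4 94.9]
knob 75 [ 489. -348.  142.] [ 479. -360.  130.] [ 499. -335.  148.]
plate 754 ((485.56878662109375, -331.4309997558594), (107.96173095703125, 203.59703063964844), 52.592132568359375) 60.980077708500176h.py:30: RuntimeWarning: Mean of empty slice.
  P=W[m];print("knob",len(P),P.mean(0).round(),P.min(0).round(),P.max(0).round())
  ret = um.true_divide(
Traceback (most recent call last):
  File "h.py", line 30, in iso
    P=W[m];print("knob",len(P),P.mean(0).round(),P.min(0).round(),P.max(0).round())
                                                 ~~~~~^^^
ValueError: zero-size array to reduction operation minimum which has no identity
```

Emit:
{"api": "jog_arm", "payload": {"motion": [[0, 0, 0, -8, -1, 25, 0], [0, 0, 0, -8, -1, 25, 0], [0, 0, 0, -7, -0.5, 24, 0], [0, 0, 0, 0, 0, 0, 0], [0, 0, 0, 7.5, 0, 2.7, 0], [0, 0, 0, 7.5, 0, 2.7, 0], [0, 0, 0, 7.5, 0, 2.7, 0], [0, 0, 0, 0, 0, 0, 0]]}}

```text
t: 19.27
eef_pos: [441.6, -333.1, 195.7]
tcp_rot: [3.14, -0.344, -0.366]
ft_force: [-0.1, 0.6, 0.1]
opening: 0.003
grip_force: 0.1
```

Emit:
{"api": "jog_arm", "payload": {"motion": [[0, 0, 0, 6.6, 0, 2.3, 0], [0, 0, 0, 6.6, 0, 2.3, 0], [0, 0, 0, 6.6, 0, 2.1, 0], [0, 0, 0, 6.6, 0, 2.1, 0], [0, 0, 0, 6.6, 0, 2.1, 0], [0, 0, 0, 0, 0, 0, 0]]}}

```text
t: 20.02
eef_pos: [474.0, -345.5, 196.2]
tcp_rot: [3.14, -0.344, -0.366]
ft_force: [-0.7, -0.0, -0.0]
opening: 0.007
grip_force: 0.0
```

```bash
python3 - <<'E'
from h import *
s,Rm,tip=st();print(s['joints'].round(2))
c=cam("side");W=cloud(c);cv2.imwrite("pics/k.png",cv2.resize(c["color"][260:460,340:580,::-1],None,fx=2.5,fy=2.5))
E
```

```text
20.02 tcp [ 474.  -345.5  196.2] tip [ 498.5 -355.1  122.8] f [-0.7 -0.  -0. ] open 0.01
axes [[0.879, -0.337, 0.337], [-0.359, -0.933, 0.001], [0.314, -0.122, -0.941]]
[-0.79  0.49  1.92  0.33  0.44  0.87]
```

View pics/k.png

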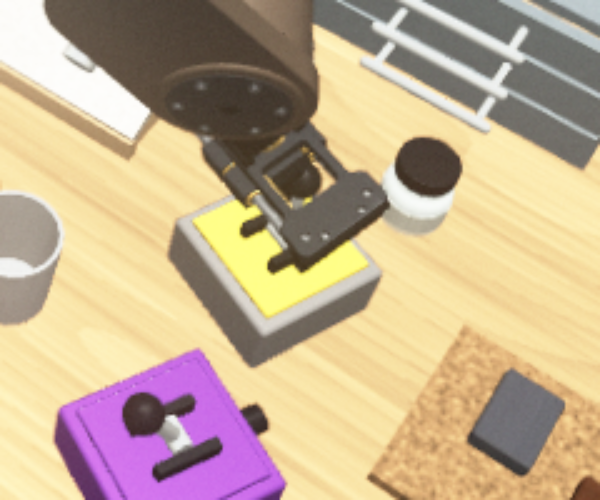

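The picture shows the knob at crop (300,180), beyond the fingers, so it has probably gone over. I'll back off and check.

Emit:
{"api": "jog_arm", "payload": {"motion": [[0, 0, 0, -15, 0, -5, 0], [0, 0, 0, -30, 0, -10, 0], [0, 0, 0, 0, 0, -50, 0], [0, 0, 0, -20, 0, -50, 0], [0, 0, 0, -20, -60, -30, 0], [0, 0, 0, -20, -60, -30, 0], [0, 0, 0, 0, -60, 0, 0], [0, 0, 0, 0, -60, 0, 0], [0, 0, 0, 0, 0, 0, 0], [0, 0, 0, 0, 0, 0, 0]]}}

```text
t: 21.32
eef_pos: [412.8, -78.7, 320.6]
tcp_rot: [3.14, -0.343, -0.365]
ft_force: [0.3, 0.1, 0.2]
opening: -0.002
grip_force: 0.0
```

```bash
python3 - <<'E'
from h import *
s,Rm,tip=st()
for n in("top","side"):
    c=cam(n);W=cloud(c);save(c,n+"6.png");board(W,c["color"],n)
    try: iso(W,c["color"],n)
    except Exception as e: print("x")
E
```

```text
21.32 tcp [412.8 -78.7 320.6] tip [437.3 -88.2 247.1] f [0.3 0.1 0.2] open -0.0
axes [[0.88, -0.336, 0.337], [-0.358, -0.934, 0.001], [0.314, -0.121, -0.942]]
top red 139 centre [628. -64. 141.] dir [-0.02  1.   -0.01] stem [ 630. -132.  142.] ang 0.03
top blue 132 centre [567.   8. 107.] dir [-0.86  0.   -0.51] stem [625.   7. 141.] ang 1.57
top green 119 centre [564. 152. 108.] dir [-0.87  0.03 -0.49] stem [623. 149. 141.] ang 1.54
knob 116 [ 518. -360.  149.] [ 506. -374.  137.] [ 532. -348.  158.]
plate 1184 ((557.8796997070312, -378.50146484375), (99.55016326904297, 187.35130310058594), 67.37601470947266) 61.05252474097381
side red 143 centre [625. -68. 141.] dir [-0.04  1.   -0.  ] stem [ 628. -135.  141.] ang 0.04
side blue 0
side green 51 centre [558. 148. 104.] dir [-0.84  0.08 -0.54] stem [614. 143. 140.] ang 1.49
knob 208 [ 514. -366.  146.] [ 504. -379.  120.] [ 531. -351.  156.]
plate 229 ((515.5582275390625, -365.1615905761719), (96.83760070800781, 98.60420227050781), 68.03598022460938) 61.5207985518465
```

View pics/side6.png

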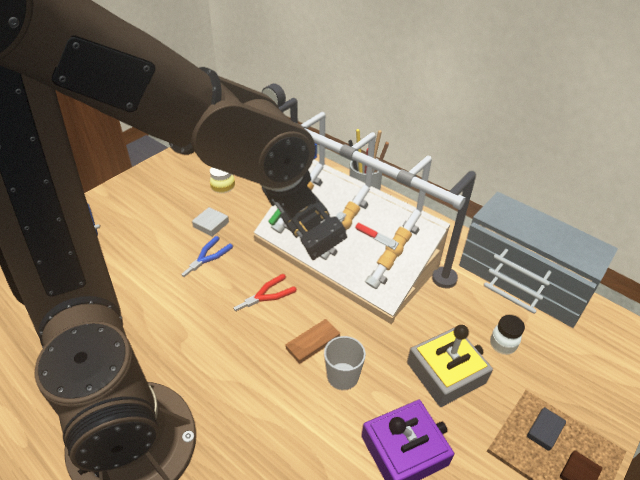

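The picture shows the knob at (461,332), standing almost upright: it stopped just short of centre. I'll go back and push about 15 mm further.

Emit:
{"api": "jog_arm", "payload": {"motion": [[0, 0, 0, 0, 60, 0, 0], [0, 0, 0, 0, 60, 0, 0], [0, 0, 0, 20, 60, 30, 0], [0, 0, 0, 20, 60, 30, 0], [0, 0, 0, 20, 0, 50, 0], [0, 0, 0, 0, 0, 50, 0], [0, 0, 0, 0, 0, 0, 0]]}}

```text
t: 22.3
eef_pos: [427.6, -329.3, 192.2]
tcp_rot: [-3.14, -0.338, -0.371]
ft_force: [0.3, -0.6, 0.3]
opening: 0.005
grip_force: 0.0
```

```bash
python3 - <<'E'
from h import *
s,Rm,tip=st()
for q in([498,-354,125],[517,-362,125],[522,-364,125]): go(Rm,tip,q)
E
```

```text
22.3 tcp [ 427.6 -329.3  192.2] tip [ 451.8 -338.5  118.6] f [ 0.3 -0.6  0.3] open 0.01
axes [[0.879, -0.342, 0.331], [-0.362, -0.932, -0.002], [0.31, -0.118, -0.943]]
go  tool shift [48.  -2.3 10.1]
go  tool shift [67.5 -1.7 17. ]
go  tool shift [72.6 -1.6 18.7]
```

Emit:
{"api": "jog_arm", "payload": {"motion": [[0, 0, 0, 14, -1, 0, 0], [0, 0, 0, 14, -0.5, 4, 0], [0, 0, 0, 14, 0, 5, 0], [0, 0, 0, 7, 0, 2.4, 0], [0, 0, 0, 7, 0, 2.4, 0], [0, 0, 0, 7, 0, 2.4, 0], [0, 0, 0, 7, 0, 2.4, 0], [0, 0, 0, 0, 0, 0, 0], [0, 0, 0, 0, 0, 0, 0]]}}

```text
t: 23.42
eef_pos: [497.0, -352.8, 201.2]
tcp_rot: [3.14, -0.343, -0.367]
ft_force: [0.0, 0.4, 0.6]
opening: 0.007
grip_force: 0.0
```

```bash
python3 - <<'E'
from h import *
s,Rm,tip=st()
c=cam("top");W=cloud(c);iso(W,c["color"],"top")
E
```

```text
23.43 tcp [ 497.  -352.8  201.2] tip [ 521.5 -362.2  127.8] f [0.  0.4 0.6] open 0.01
axes [[0.879, -0.338, 0.337], [-0.359, -0.933, 0.001], [0.314, -0.122, -0.942]]
knob 12 [ 559. -370.  139.] [ 556. -379.  133.] [ 561. -364.  147.]
plate 153 ((571.1583251953125, -346.9156494140625), (37.601051330566406, 189.20310974121094), 70.29824829101562) 61.19684397320566
```

Emit:
{"api": "jog_arm", "payload": {"motion": [[0, 0, 0, -15, 0, -5, 0], [0, 0, 0, -40, 0, -13, 0], [0, 0, 0, -10, 0, -40, 0], [0, 0, 0, -20, 0, -50, 0], [0, 0, 0, -30, -60, -30, 0], [0, 0, 0, -20, -60, -30, 0], [0, 0, 0, 0, -60, 0, 0], [0, 0, 0, 0, -60, 0, 0], [0, 0, 0, 0, 0, 0, 0], [0, 0, 0, 0, 0, 0, 0]]}}

```text
t: 24.72
eef_pos: [413.9, -80.2, 308.5]
tcp_rot: [3.14, -0.343, -0.365]
ft_force: [-0.9, 0.4, -0.1]
opening: 0.002
grip_force: 0.0
```

```bash
python3 - <<'E'
from h import *
s,Rm,tip=st()
for n in("top","side"):
    c=cam(n);W=cloud(c);save(c,n+"7.png");board(W,c["color"],n)
    try: iso(W,c["color"],n)
    except Exception as e: print("x")
E
```

```text
24.73 tcp [413.9 -80.2 308.5] tip [438.3 -89.7 235.1] f [-0.9  0.4 -0.1] open 0.0
axes [[0.88, -0.336, 0.336], [-0.358, -0.934, 0.001], [0.314, -0.121, -0.942]]
top red 139 centre [628. -64. 141.] dir [-0.02  1.    0.  ] stem [ 629. -132.  141.] ang 0.02
top blue 131 centre [567.   7. 107.] dir [-0.86  0.   -0.51] stem [625.   7. 141.] ang 1.57
top green 118 centre [564. 151. 108.] dir [-0.87  0.02 -0.5 ] stem [622. 150. 142.] ang 1.55
knob 114 [ 547. -372.  140.] [ 536. -387.  121.] [ 561. -361.  151.]
plate 1195 ((517.5975952148438, -361.5810241699219), (100.420654296875, 99.75471496582031), 67.18042755126953) 61.04830916300375
side red 141 centre [626. -68. 141.] dir [-0.03  1.    0.  ] stem [ 628. -136.  141.] ang 0.04
side blue 0
side green 52 centre [554. 148. 101.] dir [-0.86  0.01 -0.5 ] stem [613. 147. 135.] ang 1.56
knob 181 [ 543. -378.  138.] [ 534. -391.  120.] [ 558. -364.  149.]
plate 220 ((515.7002563476562, -365.9432373046875), (95.32251739501953, 99.58853912353516), 67.115966796875) 61.17605104773173
```

View pics/top7.png

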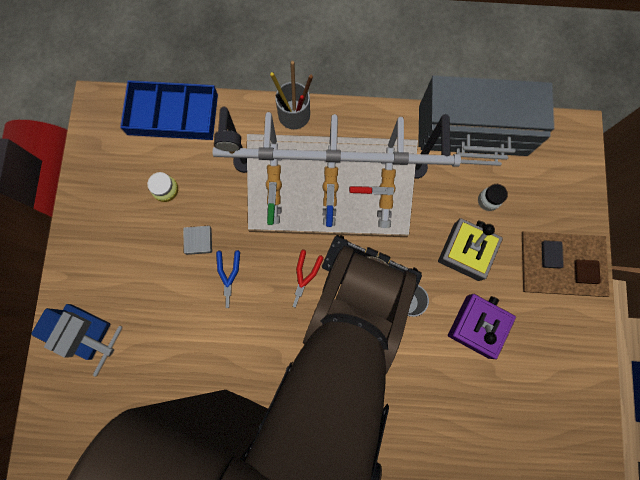

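The picture shows red square to its pipe (360,190), blue (329,215) and green (271,213) along theirs, and the toggle over at ON (488,229), with everything else where it was.

```bash
python3 -c "
from cell import env
print(env.job_done())"
```

```text
the job is handed in; nothing more can be done
None
```

The job is handed in: red valve shut, then blue opened, then the isolator switched ON on a second push (the first stopped just short of centre), with green still open and, in the last picture, the other things where they lay.

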